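Find the concealed battery door catch and hold it in

TASK

One of the five look-alike square plates set in a row in the top of the grey battery case is the concealed catch of the battery door: feel across them with the closed fingertips for the one that gives, then press it fully home so that the white door lifts. Finish while still holding the catch down with the door up; do not touch the door itself, and leave the loose parts on the case and on the bench where they are.

Things in the scene. Friction and masses are not known exactly. Their poses are not given: they have to be found in the camera images.
- case: Grey battery case fixed to the bench, 200 (its x) x 340 (its y) x 55 mm high, flat level top; origin at the centre of its underside, z up, x away from the robot (turned up to 0.35 rad). Five identical square grey plates lie in a row along y, 56 mm apart, 50 mm towards -x of its centre. One of them, any of the five and not to be told by eye, is the sprung catch; the other four are rigid blanks.
- plate1 (a point): Centre of the upper face of plate 1 at rest, 53 mm above the bench: 44 mm square plate in a 46 mm square well, face 2 mm below the case top. Shut fingertips fit in when centred to about 4 mm. Plates are numbered 1 to 5 from -y to +y of the case.
- plate2 (a point): Centre of the upper face of plate 2 at rest, 53 mm above the bench: 44 mm square plate in a 46 mm square well, face 2 mm below the case top. Shut fingertips fit in when centred to about 4 mm. Plates are numbered 1 to 5 from -y to +y of the case.
- plate3 (a point): Centre of the upper face of plate 3 at rest, 53 mm above the bench: 44 mm square plate in a 46 mm square well, face 2 mm below the case top. Shut fingertips fit in when centred to about 4 mm. Plates are numbered 1 to 5 from -y to +y of the case.
- plate4 (a point): Centre of the upper face of plate 4 at rest, 53 mm above the bench: 44 mm square plate in a 46 mm square well, face 2 mm below the case top. Shut fingertips fit in when centred to about 4 mm. Plates are numbered 1 to 5 from -y to +y of the case.
- plate5 (a point): Centre of the upper face of plate 5 at rest, 53 mm above the bench: 44 mm square plate in a 46 mm square well, face 2 mm below the case top. Shut fingertips fit in when centred to about 4 mm. Plates are numbered 1 to 5 from -y to +y of the case.
- catch (a joint): Travel of the live plate straight down, in m: 0 at rest, 0.006 fully home. It starts to give at about 3 N and needs about 7 N fully home, and springs back when let go. Which of the five plates it is must be found by touch.
- door (a joint): Opening of the white battery door, in rad: 0 shut, about 0.35 with the catch fully home. It is geared to the catch and falls shut when the catch is let go.
- hinge_bar: Hinge of the battery door, with the door it carries: white, 77 x 116 mm, 4 mm thick, flush in the case top; the hinge line lies along the case's y, 54 mm towards the case's +x from the row of plates, origin at its middle. The far (+x) edge of the door rises by about 27 mm. Not to be touched.
- collar: Brass alignment collar, ring 44 mm outside, 31 mm bore, 18 mm high, loose on the case top beside the battery door; origin at the centre of its underside. Leave alone.
- coupling: Black anodized rotation coupling, 42 mm diameter, 34 mm high, loose on the case top on the other side of the battery door (collar and coupling may change sides); origin at the centre of its underside. Leave alone.
- pylon: Bead-blasted titanium ankle pylon standing upright on the bench to the robot's left, 48 mm foot, 30 mm tube, 158 mm high; origin at the centre of its underside. Leave alone.
- wedge: Orange heel wedge on the bench to the robot's right, 80 x 60 mm, up to 35 mm high; origin at the centre of its underside. Leave alone.
- adapter: Steel pyramid adapter on the bench to the left, 56 mm diameter, 36 mm high; origin at the centre of its underside. Leave alone.
- hex_key: T-handled hex key with a red handle, lying on the bench to the right, about 120 x 75 mm, 12 mm high; origin at its middle on the underside. Leave alone.

How it is judged:
By the outcome, as a careful person would: the job done as asked, in the order asked, and still so for the second after the job is handed in, while the arm keeps its last pose, push and grip.
It also fails if it takes over 51 s, if anything falls off the work surface, if the arm or the gripper's body presses on something with over 40 N, if the wrist force passes 120 N, or if a joint passes its speed limit or range.

ROBOT

A 7-joint arm with a two-finger parallel gripper is mounted at the origin on the work surface. World frame = base frame: x ahead of the robot, y to its left, z up, the work surface at z = 0. Lengths are in m, angles in degrees, forces in N, time in s.
With the tool pointing down it reaches from about 0.425 to 0.875 m from the base axis. Payload 4.7 kg.
Tool frame: the origin (TCP) lies at the very end of the fingers, on their centre line; the grasp point (between the pads) lies 19 mm behind it; z points along the fingers, y is the direction in which the jaws open and shut (so a half turn about z gives the same grasp; the last joint's range is limited). The gripper opens to 87 mm and grips with 3 to 60 N. Pads are 19 mm wide; open, the fingers measure 117 mm over their backs; the gripper's body (75 mm by 190 mm) begins 51 mm behind the grasp point.
Start: joints at [-69.494, 18.392, -4.016, 83.108, 1.295, 78.541, -3.26], TCP at [0.219, 0.612, 0.223] pointing down, gripper open.
Joint ranges: [-163.93, 163.93], [-17.29, 119.83], [-79.2, 71.16], [3.27, 140.29], [-89.18, 269.18], [5.43, 117.66], [-154.24, 154.24]. Speed limits (degrees/s): [147.25, 147.25, 180, 180, 180, 180, 180].

INTERFACE

Orientations are given as [roll, pitch, yaw] about the fixed x, y, z axes, in that order (R = Rz(yaw) Ry(pitch) Rx(roll)).
In Python, from cell import * gives the robot as it stands.
- The arm moves only by the tool arm_command, never from a script. Its argument "targets" is a list that holds one entry, the list of rows, each a list of 7 numbers: the shift along the tool's x, y, z in m, then the turn, a rotation vector about the tool's x, y, z in degrees, then the gripper's target within -1 to 1 (shut at 1, half-way at 0, fully open at -1). In form: [[[tx, ty, tz, rx, ry, rz, claw], ...]]. A call has 1 to 10 rows; each row is the pose to reach, as a shift and turn from the pose commanded when the call began, along the tool's axes at that moment; what a row does not reach only later rows make up. A row lasts 1/10 s, in which the tool goes at most 50 mm and 8.59 degrees, less where a joint would pass 70% of its speed; a pose out of reach is approached as far as the arm can. A call with a gripper value outside its range is refused whole. The fingers move at their own pace and stop on an object; "newtons" is the grip in N (left out, the last holds). Time passes only in rows, so rows that repeat a pose let the fingers close. It gives the time, the measured TCP pose, the force and the opening at its end, in the units of the state.
- get_obs(): the state, without advancing time (a new reading comes with each control period).
- read_camera(name): name is "scene" or "top" or "wrist"; returns a dict with "img" (384x512x3 uint8, red, green, blue), "z_map" (384x512 float32, m along the optical axis (not along the pixel's ray), 0 where there is no reading), "K" (3x3 intrinsics, pixels), "origin" and "attitude" of the camera in the world. Camera axes: x right, y down, z forward; pixel columns grow to the right and rows downward; lengths in m; the calibration is good to about 2 mm. A picture is of the moment at which its call begins.
- sign_off(): hands the job in, once; it reports no verdict.
Trained networks look in the newest picture that a camera, given by its name, has taken for a name from the list of things; names that differ only in an ending like _2 or _b are one class to them, and where a whole thing is asked for, a point or a joint stands for the part that bears it (a point fixed in the world has none). Each returns a list of dicts, best first, with "conf" (0 to 1); they miss things now and then, are a little off and sometimes report something else, mostly with a low value. They report only what shows in the picture. A call takes as long as a camera call.
- search_frame(thing, camera): "position" ([column, row] in pixels, amid what is visible of it).
The state is a dict: "time_s": time; "qpos": joint angles; "joint_velocities": joint speeds; "effort": joint torques, N m; "tool_pos": TCP position; "tool_rot": TCP orientation; "force": force on the tool from outside, world axes, zero at the start; "wrist_torque": the same for the moment, N m; "grip_width": finger opening in m.
Only numpy, scipy, OpenCV 4.12 (cv2) and the standard library are available. Lean on these libraries where they do the work, as an engineer would, in place of code of your own. Each camera call takes 0.05 s, during which the arm holds its last target.

## Working session

There is one attempt and no reset: what is moved stays moved. The work goes in short steps, Python scripts to look and compute and a tool call to move; the robot and the scene stay as the last step left them, time stands still between calls to the robot, and variables do not carry over. Pictures are saved under pics/ and viewed, and the job is handed in when it is done.

Besides the shell and the picture viewer there is one more tool, called after "Request:" as name(argument=value, ...) on one line, values as JSON. arm_command: Moves the arm, as the interface text tells. Its arguments: {"type":"object","properties":{"targets":{"type":"array","items":{"type":"array","items":{"type":"array","items":{"type":"number"}}}},"newtons":{"type":"number"}},"required":["targets"]}

```bash
mkdir -p pics; ls
cat > h.py <<'E'
from cell import *
import numpy as np, cv2
from scipy.spatial.transform import Rotation as R
def att(c):
    a=np.array(c["attitude"],float)
    return a if a.shape==(3,3) else (R.from_euler('xyz',a,degrees=True).as_matrix() if a.size==3 else R.from_quat(a).as_matrix())
def px2w(c,u,v,z=None):
    K=np.array(c["K"]);d=np.array([(u-K[0,2])/K[0,0],(v-K[1,2])/K[1,1],1.])
    A=att(c);o=np.array(c["origin"])
    if z is None: return o+A@(d*c["z_map"][int(round(v)),int(round(u))])
    w=A@d;return o+w*(z-o[2])/w[2]
def w2px(c,p):
    q=att(c).T@(np.array(p)-np.array(c["origin"]));K=np.array(c["K"]);return (K@q/q[2])[:2]
E
python3 - <<'E'
from h import *
print(get_obs())
for n in ["top","scene"]:
    c=read_camera(n);cv2.imwrite(f"pics/{n}0.png",c["img"][:,:,::-1]);print(n,c["origin"],c["attitude"],c["K"])
    for t in ["case","plate1","hinge_bar","collar","coupling","pylon","wedge"]:
        r=search_frame(t,n);print(t,[(x["position"],round(x["conf"],2)) for x in r[:5]], [px2w(c,*r[0]["position"]).round(3)] if r else '')
E
```

```text
pics
{'time_s': 0.0, 'qpos': array([-69.4930512 ,  18.4389601 ,  -4.01578156,  83.17515355,
         1.2945885 ,  78.54088577,  -3.25903055]), 'joint_velocities': array([ 0.01407902,  0.01340757,  0.00395894, -0.05408073,  0.06524956,
        0.07047604,  0.03134542]), 'effort': array([ 1.71232268e-04, -4.91296613e+01, -4.03988706e-01, -3.12518191e+01,
       -6.39714953e-02,  4.39231354e-02,  1.63482664e-04]), 'tool_pos': array([0.21895741, 0.61141905, 0.22146047]), 'tool_rot': array([-1.79890223e+02,  5.30002836e-03,  1.60303936e+02]), 'force': array([-0.01114437, -0.07954524,  0.58601397]), 'wrist_torque': array([-0.01737899,  0.00613785,  0.07619467]), 'grip_width': 0.08676833591190138}
top [ 0.40966925 -0.0296487   1.06480849] [-170.63308218    0.72569783  -88.84033071] [[384.33736173   0.         251.33925701]
 [  0.         384.33736173 186.12265242]
 [  0.           0.           1.        ]]
case [([221.9, 175.8], 0.83), ([96.7, 233.7], 0.64)] [array([0.603, 0.066, 0.054])]
plate1 [([225.1, 174.2], 0.94)] [array([0.607, 0.057, 0.055])]
hinge_bar [([225.5, 166.0], 0.78), ([224
[... 361 characters left out ...]
0.397,  0.025])]
scene [ 1.19343273 -0.06745169  0.88405591] [-142.30736111   -1.02204022   87.60044218] [[414.40016613   0.         258.74003598]
 [  0.         414.40016613 197.62550274]
 [  0.           0.           1.        ]]
case [([295.7, 220.5], 0.58)] [array([0.626, 0.061, 0.054])]
plate1 [([296.2, 220.7], 0.61)] [array([0.627, 0.062, 0.055])]
hinge_bar [([296.4, 222.4], 0.76)] [array([0.632, 0.062, 0.055])]
collar [([353.6, 222.6], 0.46)] [array([0.64, 0.2 , 0.06])]
coupling [([249.8, 223.0], 0.84)] [array([ 0.653, -0.051,  0.088])]
pylon [([406.3, 156.3], 0.56), ([250.9, 222.6], 0.23)] [array([0.451, 0.37 , 0.087])]
wedge [([123.9, 175.1], 0.91)] [array([ 0.452, -0.383,  0.035])]
```

Run:
```python
from h import *
for n in ["top"]:
    c=read_camera(n);im=cv2.resize(c["img"][100:280,60:420,::-1],None,fx=2.2,fy=2.2,interpolation=cv2.INTER_CUBIC)
    cv2.imwrite("pics/topz.png",im)
    np.savez("top.npz",**{k:np.array(v) for k,v in c.items()})
    # case top mask
    m=np.zeros((384,512),np.uint8)
    for v in range(384):
        for u in range(512):
            if c["z_map"][v,u]>0:
                p=px2w(c,u,v)
                if 0.048<p[2]<0.06: m[v,u]=255
    cs,_=cv2.findContours(m,cv2.RETR_EXTERNAL,cv2.CHAIN_APPROX_NONE)
    k=max(cs,key=cv2.contourArea)
    P=np.array([px2w(c,*q[0],z=0.055)[:2] for q in k],np.float32)
    print(cv2.minAreaRect(P))
```

```text
((0.5890752077102661, 0.05944672226905823), (0.34009385108947754, 0.20061156153678894), 84.21116638183594)
```

View pics/topz.png

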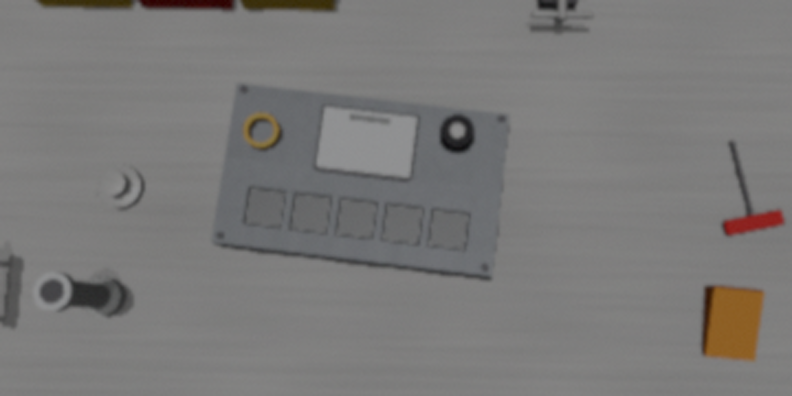

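View pics/scene0.png

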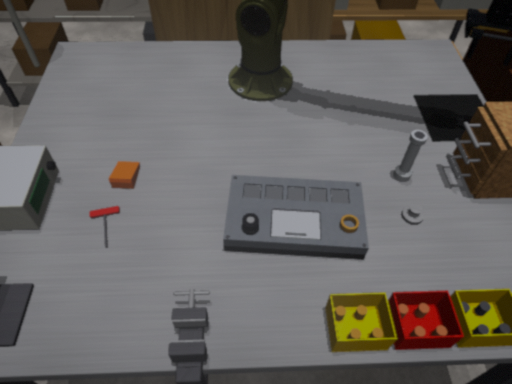

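The top view shows the case tilted slightly clockwise, with five plates in a row nearer the robot, from zoomed pixel (265,207), the left or +y end, to (449,229). The door is above them at (367,143). The collar is on the left and the coupling on the right. The fitted outline of 340 x 200.6 mm matches the given size. Next I'll check the predicted plate centres against the picture.

Run:
```python
from h import *
c=dict(np.load("top.npz"))
a=np.radians(84.211-90);C=np.array([.58908,.05945])
Rm=np.array([[np.cos(a),-np.sin(a)],[np.sin(a),np.cos(a)]])
im=cv2.resize(c["img"][130:230,140:300,::-1],None,fx=5,fy=5,interpolation=cv2.INTER_CUBIC)
o=get_obs();T=R.from_euler('xyz',o["tool_rot"],degrees=True).as_matrix()
for k in range(5):
    p=C+Rm@[-.05,(k-2)*.056];print(k+1,p.round(4))
    for s in [[(-23,-23),(23,-23),(23,23),(-23,23)]]:
        q=[w2px(c,[*(p+Rm@(np.array(t)/1000)),.055]) for t in s]
        q=((np.array(q)-[140,130]+.5)*5).astype(np.int32);cv2.polylines(im,[q],True,(0,0,255),1)
cv2.imwrite("pics/chk.png",im)
p=C+Rm@[-.05,.112]
print("shift tool to plate5 at z .16",(T.T@(np.array([*p,.20])-o["tool_pos"])).round(4), T.round(3))
Rd=R.from_euler('xyz',[180,0,180+np.degrees(a)],degrees=True).as_matrix()
print(R.from_matrix(T.T@Rd).as_rotvec(degrees=True))
```

```text
1 [ 0.528  -0.0469]
2 [0.5337 0.0088]
3 [0.5393 0.0645]
4 [0.545  0.1202]
5 [0.5506 0.1759]
shift tool to plate5 at z .16 [-0.4591 -0.2988  0.0226] [[-0.941  0.337  0.   ]
 [ 0.337  0.941  0.   ]
 [-0.     0.    -1.   ]]
[ 6.84946835e-03  4.02272456e-03 -1.39083862e+01]
```

View pics/chk.png

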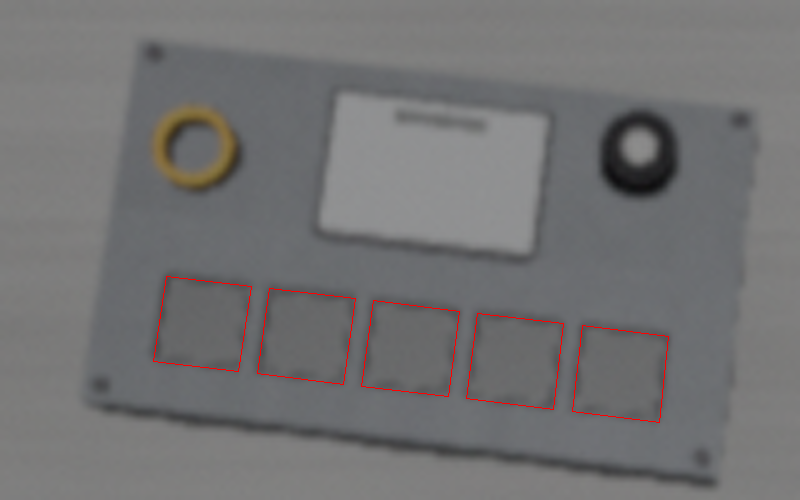

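The predicted wells line up with the plates to within about 2 mm. Next I move above plate 5 with the gripper shut.

Request:
arm_command(targets=[[[-0.04,-0.026,0,0,0,-1.4,1],[-0.08,-0.052,0,0,0,-2.8,1],[-0.12,-0.078,0,0,0,-4.2,1],[-0.16,-0.104,0,0,0,-5.6,1],[-0.2,-0.13,0,0,0,-7,1],[-0.24,-0.156,0,0,0,-8.4,1],[-0.28,-0.182,0,0,0,-9.8,1],[-0.32,-0.208,0,0,0,-11.2,1],[-0.36,-0.234,0,0,0,-12.6,1],[-0.4,-0.26,0,0,0,-13.9,1]]], newtons=20)

```text
time_s: 1.85
tool_pos: [0.5091, 0.2307, 0.223]
tool_rot: [180.0, 0.0, 174.3]
force: [0.7, 1.5, -0.0]
grip_width: 0.0149
```

```bash
cat > go.py <<'E'
from h import *
import sys
a=np.radians(84.211-90);C=np.array([.58908,.05945])
Rm=np.array([[np.cos(a),-np.sin(a)],[np.sin(a),np.cos(a)]])
def plate(k): return C+Rm@[-.05,(k-3)*.056]
def rel(p):
    o=get_obs();T=R.from_euler('xyz',o["tool_rot"],degrees=True).as_matrix()
    Rd=R.from_euler('xyz',[180,0,180+np.degrees(a)],degrees=True).as_matrix()
    print("t",round(o["time_s"],2),"tcp",o["tool_pos"].round(4),o["tool_rot"].round(2),"F",o["force"].round(2),"w",round(o["grip_width"],4),"q",o["qpos"].round(0))
    print("shift",(T.T@(np.array(p)-o["tool_pos"])).round(4),"turn",R.from_matrix(T.T@Rd).as_rotvec(degrees=True).round(2))
E
python3 -c "
from go import *
rel([*plate(5),.12])"
```

```text
t 1.85 tcp [0.5091 0.2307 0.223 ] [1.7995e+02 5.0000e-02 1.7427e+02] F [ 0.68  1.48 -0.04] w 0.0149 q [-39.   7.  13.  97.  -2.  76.  59.]
shift [-0.0468 -0.0505  0.103 ] turn [0.05 0.05 0.06]
```

Request:
arm_command(targets=[[[-0.016,-0.017,0.02,0,0,0,1],[-0.032,-0.034,0.04,0,0,0,1],[-0.047,-0.0505,0.06,0,0,0,1],[-0.047,-0.0505,0.08,0,0,0,1],[-0.047,-0.0505,0.103,0,0,0,1],[-0.047,-0.0505,0.103,0,0,0,1],[-0.047,-0.0505,0.103,0,0,0,1]]])

```text
time_s: 2.55
tool_pos: [0.5496, 0.1775, 0.1198]
tool_rot: [-180.0, -0.0, 174.2]
force: [0.3, -0.8, 0.9]
grip_width: 0.0007
```

Run:
```python
from go import *
rel([*plate(5),.06])
for n in ["wrist","top"]:
    c=read_camera(n);im=c["img"][:,:,::-1].copy()
    cv2.imwrite(f"pics/{n}_raw1.png",im)
    for k in range(1,6):
        q=np.array([w2px(c,[*(plate(k)+Rm@(np.array(t)/1000)),.055]) for t in [(-23,-23),(23,-23),(23,23),(-23,23)]]).astype(np.int32)
        cv2.polylines(im,[q],True,(0,0,255),1)
    cv2.imwrite(f"pics/{n}1.png",im)
```

```text
t 2.55 tcp [0.5496 0.1775 0.1198] [-1.7999e+02 -2.0000e-02  1.7422e+02] F [ 0.28 -0.78  0.87] w 0.0007 q [-34.  14.  16. 102.  -4.  65.  67.]
shift [-0.0012 -0.0015  0.0598] turn [-0.01 -0.02  0.01]
```

View pics/wrist1.png

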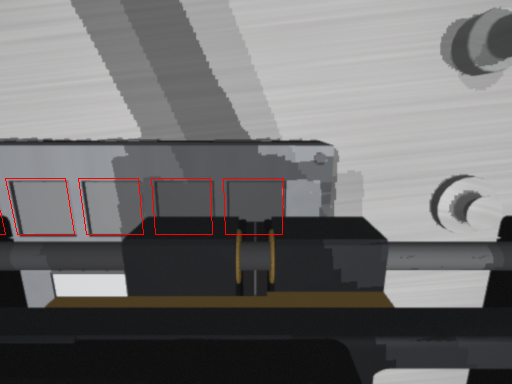

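The wrist view shows the plates at the top left with the overlay close to them. I'll zoom in to measure the residual offset.

Run:
```python
import cv2
im=cv2.imread("pics/wrist1.png")[165:245,0:300];r=cv2.imread("pics/wrist_raw1.png")[165:245,0:300]
o=cv2.vconcat([r,im]);o=cv2.convertScaleAbs(cv2.resize(o,None,fx=2.66,fy=2.66*1,interpolation=cv2.INTER_CUBIC),alpha=1.5)
cv2.imwrite("pics/wz.png",o)
```

```text
(no output)
```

View pics/wz.png

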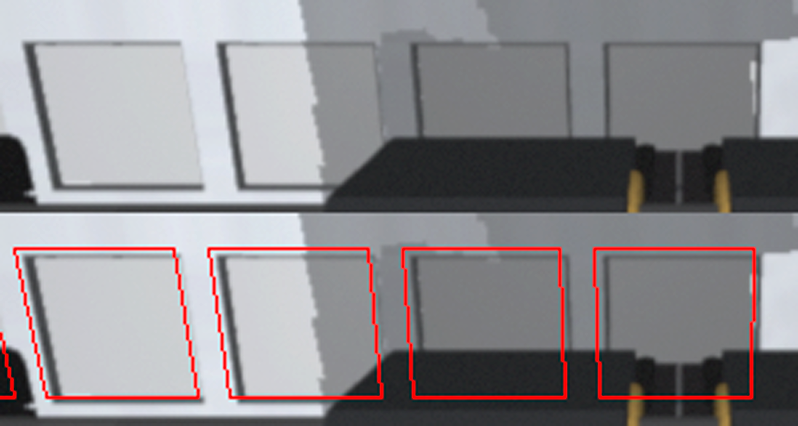

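The wrist camera puts the plates about 2.6 mm further +y and 1.8 mm further +x. The top camera suggested -x. Both are within calibration error, so I stay near the nominal centre with +1 mm in y. Now I descend onto plate 5.

Request:
arm_command(targets=[[[-0.001,0,0.02,0,0,0,1],[-0.001,0,0.04,0,0,0,1],[-0.001,0,0.055,0,0,0,1],[-0.001,0,0.061,0,0,0,1],[-0.001,0,0.063,0,0,0,1],[-0.001,0,0.063,0,0,0,1],[-0.001,0,0.063,0,0,0,1]]])

```text
time_s: 3.35
tool_pos: [0.5515, 0.1775, 0.0575]
tool_rot: [180.0, 0.1, 174.2]
force: [-0.8, -0.7, 0.2]
grip_width: 0.0004
```

```bash
python3 -c "
from go import *
rel([*plate(5),.053])"
```

```text
t 3.35 tcp [0.5515 0.1775 0.0575] [1.7995e+02 8.0000e-02 1.7420e+02] F [-0.8 -0.7  0.2] w 0.0004 q [-34.  18.  15. 105.  -6.  58.  68.]
shift [ 0.0007 -0.0017  0.0045] turn [ 0.05  0.08 -0.01]
```

Request:
arm_command(targets=[[[0,0,0.002,0,0,0,1],[0,0,0.003,0,0,0,1],[0,0,0.004,0,0,0,1],[0,0,0.005,0,0,0,1],[0,0,0.006,0,0,0,1],[0,0,0.006,0,0,0,1],[0,0,0.006,0,0,0,1]]])

```text
time_s: 4.05
tool_pos: [0.551, 0.1774, 0.0534]
tool_rot: [179.9, 0.0, 174.2]
force: [-6.2, -3.0, 15.8]
grip_width: 0.0007
```

At 15.8 N plate 5 sits at z 0.0534 m and hasn't moved, so it's a blank. Lift and go to plate 4.

Request:
arm_command(targets=[[[0,0,-0.008,0,0,0,1],[0,0,-0.018,0,0,0,1],[0,-0.028,-0.018,0,0,0,1],[0,-0.056,-0.018,0,0,0,1],[0,-0.056,-0.018,0,0,0,1],[0,-0.056,-0.018,0,0,0,1],[0,-0.056,-0.012,0,0,0,1],[0,-0.056,-0.007,0,0,0,1],[0,-0.056,-0.007,0,0,0,1]]])

```text
time_s: 4.95
tool_pos: [0.5442, 0.1224, 0.0563]
tool_rot: [-180.0, -0.1, 174.3]
force: [0.8, 0.5, 0.4]
grip_width: 0.0006
```

```bash
python3 -c "
from go import *
rel([*plate(4),.053])"
```

```text
t 4.95 tcp [0.5442 0.1224 0.0563] [-1.7996e+02 -1.1000e-01  1.7429e+02] F [0.76 0.47 0.42] w 0.0006 q [-30.  16.  17. 108.  -5.  58.  73.]
shift [-0.001  -0.002   0.0033] turn [-0.04 -0.11  0.08]
```

Request:
arm_command(targets=[[[-0.0005,-0.001,0.002,0,0,0,1],[-0.0005,-0.001,0.003,0,0,0,1],[-0.0005,-0.001,0.004,0,0,0,1],[-0.0005,-0.001,0.005,0,0,0,1],[-0.0005,-0.001,0.006,0,0,0,1],[-0.0005,-0.001,0.006,0,0,0,1],[-0.0005,-0.001,0.006,0,0,0,1]]])

```text
time_s: 5.65
tool_pos: [0.5456, 0.1206, 0.0519]
tool_rot: [180.0, 0.0, 174.2]
force: [-1.1, 0.5, 4.0]
grip_width: 0.0006
```

Plate 4 is softer: 4 N at z 0.0519 m. Pressing further.

Request:
arm_command(targets=[[[0,0,0.001,0,0,0,1],[0,0,0.002,0,0,0,1],[0,0,0.003,0,0,0,1],[0,0,0.003,0,0,0,1],[0,0,0.003,0,0,0,1]]])

```text
time_s: 6.15
tool_pos: [0.5456, 0.1206, 0.0488]
tool_rot: [180.0, 0.0, 174.2]
force: [-2.0, -1.3, 6.4]
grip_width: 0.0004
```

Plate 4 gives, so it is the catch. Now press it home.

Request:
arm_command(targets=[[[0,0,0.001,0,0,0,1],[0,0,0.002,0,0,0,1],[0,0,0.003,0,0,0,1],[0,0,0.0035,0,0,0,1],[0,0,0.004,0,0,0,1],[0,0,0.004,0,0,0,1],[0,0,0.004,0,0,0,1]]])

```text
time_s: 6.85
tool_pos: [0.5457, 0.1206, 0.0472]
tool_rot: [179.9, -0.0, 174.2]
force: [-8.4, -1.6, 20.4]
grip_width: 0.0001
```

Run:
```python
from go import *
rel([*plate(4),.047])
for n in ["scene","wrist"]:
    c=read_camera(n);im=c["img"][:,:,::-1].copy()
    if n=="scene": im=cv2.resize(im[160:270,200:400],None,fx=4,fy=4,interpolation=cv2.INTER_CUBIC)
    cv2.imwrite(f"pics/{n}2.png",im)
    if n=="scene":
        for x in (.02,.06,.078):
            p=C+Rm@[.004+x,0.];
            P=[];
            u,v=w2px(c,[*p,.065]);print(px2w(c,u,v).round(4))
    rel([*plate(4),.047])
```

```text
t 6.85 tcp [0.5457 0.1206 0.0472] [179.95  -0.   174.2 ] F [-8.44 -1.59 20.38] w 0.0001 q [-30.  16.  17. 108.  -6.  56.  74.]
shift [ 0.0007 -0.0005  0.0002] turn [ 0.05 -0.   -0.02]
[0.6117 0.0573 0.0632]
[0.6634 0.0506 0.0811]
[0.6552 0.0547 0.0408]
t 6.9 tcp [0.5458 0.1206 0.0472] [179.95   0.   174.19] F [-8.02 -3.04 20.31] w 0.0007 q [-30.  16.  17. 108.  -6.  56.  74.]
shift [ 0.0008 -0.0004  0.0002] turn [ 0.05  0.   -0.02]
t 6.95 tcp [0.5458 0.1206 0.0472] [179.95   0.   174.19] F [-7.81 -1.98 21.02] w 0.0001 q [-30.  16.  17. 108.  -6.  56.  74.]
shift [ 0.0007 -0.0004  0.0002] turn [ 0.05  0.   -0.02]
```

View pics/scene2.png

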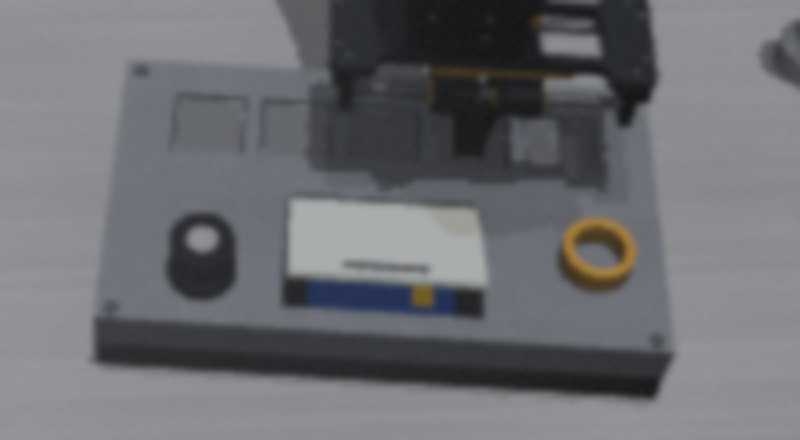

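The scene picture shows the door raised. Its far edge is at about zoomed pixel (385,280), with the blue battery visible beneath, and the depth there reads about 0.081 m, which matches a 27 mm lift. The fingertips are on plate 4, and the collar and coupling are in place. The catch is bottomed, with z 0.0472 m steady at 20 N.

```bash
python3 -c "
from cell import *
print(sign_off()); o=get_obs(); print(o['tool_pos'],o['force'])"
```

```text
the job is handed in; nothing more can be done
None
the job is handed in; nothing more can be done
```

The catch is plate 4. I pressed it fully home, the white door lifted, and I handed the job in at about 7 s with the fingertips still holding it down.

- **Finding it:** I felt plate 5 first. It stayed rigid, at z 0.0534 m under 16 N. Plate 4 gave progressively (4 N, then 6.4 N). I did not need to touch plates 1 to 3.
- **Catch home:** the last reading was steady at z 0.0472 m with about 20 N of push, which is 6 mm of travel.
- **Door up:** the scene camera shows it open with the battery visible. Its far edge is at about 0.081 m, which agrees with the 27 mm lift.
- **Loose parts:** the collar and coupling were still in place in the last picture, and the door was not touched. I did not check the bench parts again at the end, but the arm stayed well clear of them.
- **Disagreement:** the wrist and top cameras differed by about 2 to 3 mm on where the plates sit. I aimed between them, and the fingers went into the wells without catching.

The readings I tried to take after handing in were not available, so the last checks are from just before.

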